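# Load the gravity-feed vial stand by cap colour

### The job

Load all five sample vials into the sloped stand for the microscope session, each in the channel of its cap's colour: set it upright in the raised open end and let it slide down under the clear guard until it rests, still upright, against the stop or the vial in front of it. Do not tip any vial over, and leave the red-capped oil bottle and the black can where they stand.

Things in the scene. Friction and masses are not known exactly. Their poses are not given: they have to be found in the camera images.
- vial_blue_a: Sample vial with a blue screw cap (brown contents); there are two such vials, alike. Stands upright on the bench; clear body 22 mm in diameter, cap 24 mm in diameter from 39 to 50 mm above its foot, 14 to 26 g. Origin: centre of its foot; z up along the vial; it is round, yaw has no meaning. Grasp from above round the cap and the top of the body.
- vial_blue_b: Sample vial with a blue screw cap (brown contents); there are two such vials, alike. Stands upright on the bench; clear body 22 mm in diameter, cap 24 mm in diameter from 39 to 50 mm above its foot, 14 to 26 g. Origin: centre of its foot; z up along the vial; it is round, yaw has no meaning. Grasp from above round the cap and the top of the body.
- vial_green_a: Sample vial with a green screw cap (tan contents); there are two such vials, alike. Stands upright on the bench; clear body 22 mm in diameter, cap 24 mm in diameter from 39 to 50 mm above its foot, 14 to 26 g. Origin: centre of its foot; z up along the vial; it is round, yaw has no meaning. Grasp from above round the cap and the top of the body.
- vial_green_b: Sample vial with a green screw cap (tan contents); there are two such vials, alike. Stands upright on the bench; clear body 22 mm in diameter, cap 24 mm in diameter from 39 to 50 mm above its foot, 14 to 26 g. Origin: centre of its foot; z up along the vial; it is round, yaw has no meaning. Grasp from above round the cap and the top of the body.
- vial_white: Sample vial with a white screw cap (blue contents). Stands upright on the bench; clear body 22 mm in diameter, cap 24 mm in diameter from 39 to 50 mm above its foot, 14 to 26 g. Origin: centre of its foot; z up along the vial; it is round, yaw has no meaning. Grasp from above round the cap and the top of the body.
- channel_blue: Blue gutter, one of 3 alike (blue, green, white; order varies), parallel, 46 mm apart in a fixed dark stand. Slick floor 38 mm wide, 128 mm long, sloping 12 deg; walls 16 mm high, stop wall 30 mm high across the low end, on the robot's side. Origin: floor centre at the stop's foot, 16 mm above the bench. x: level, from stop to raised loading end (floor at x = 0.978 s, z = 0.208 s, s up the slope); y across, z up.
- channel_green: Green gutter, shape and axes as the blue. A clear guard sheet of the stand, 3 mm thick, parallel to the floors, its underside 61 mm above them, covers all three from the stop to s = 53 mm on four thin posts outside. Set vials down beyond it, centre at s = 75 to 110 mm. The stand's cheeks are 75 mm from the middle gutter's centre line, 22 mm above the floors; base plate 150 x 172 mm.
- channel_white: White gutter, shape and axes as the blue. A vial let go upright in the open upper part of a gutter slides down by itself in about half a second, under the guard, until it meets the stop or the vial already there. Its foot's centre then lies about s = 11 mm up the slope from the stop (first vial) or 28 to 36 mm (second).
- oil: Bystander: small white oil bottle with a red cap and a yellow label, 26 mm in diameter, 50 mm high, standing among the vials; it is no sample vial. Origin: centre of its foot.
- lens_can: Bystander: black screw can with a grey lid, 38 mm in diameter, 52 mm high, standing on the bench. Origin: centre of its foot.
Not all that is in view belongs to the job. Leave any orange look-alike of the vial_blue_a alone. Leave any orange look-alike of the vial_green_a alone.

How it is judged:
By the outcome, as a careful person would: the job done as asked, in the order asked, and still so for the second after the job is handed in, with the robot touching nothing.
It also fails if it takes over 102 s, if anything falls off the work surface, if the arm or the gripper's body presses on something with over 40 N, if the wrist force passes 120 N, or if a joint passes its speed limit or range.

### The arm

A 6-joint arm with a two-finger parallel gripper is mounted at the origin on a cart in front of the work surface, level with it; the furniture and walls round the work are solid. World frame = base frame: x ahead of the robot, y to its left, z up, the work surface at z = 0. Lengths are in m, angles in rad, forces in N, time in s.
With the tool pointing down it reaches from about 0.4 to 0.825 m from the base axis. Payload 7 kg.
Tool frame: the origin (TCP) lies on the centre line of the jaws, within the pads' length; the fingertips stand 17 mm ahead of it and the grasp point (between the pads) lies 2 mm behind it; z points along the fingers, y is the direction in which the jaws open and shut (so a half turn about z gives the same grasp; the last joint's range is limited). The gripper opens to 85 mm and grips with 20 to 120 N. Pads are 22 mm wide; open, the fingers measure 114 mm over their backs; the gripper's body (76 mm by 85 mm) begins 54 mm behind the grasp point. The pads swing forward as they close: fully open they stand 13 mm farther back than shut.
Start: joints at [1.618, 0.359, 0.012, 0, -1.224, -0.288], TCP at [0.161, 0.655, 0.248] pointing down, gripper open.
Joint ranges: [-3.07, 3.07], [-1.43, 2.12], [-1.02, 1.25], [-3.03, 1.67], [-3.05, -0], [-3.03, 3.03]. Speed limits (rad/s): [2.39, 2.39, 3.01, 3.14, 3.14, 3.14].

### API

Orientations are given as a unit quaternion [w, x, y, z].
In Python, from bench import robot gives the robot as it stands.
- The arm moves only by the tool apply_moves, never from a script. Its arguments are lists of equal length, an entry for each row: "jaw": the finger opening in m, from 0 to 0.0854; "slide": the shift along the world's x, y, z in m, a list of three; "yaw": the turn about the world's z in degrees. In form: {"jaw": [jaw, ...], "slide": [[tx, ty, tz], ...], "yaw": [yaw, ...]}. A call has 1 to 12 rows; each row is the pose to reach, as a shift and turn from the pose commanded when the call began; what a row does not reach only later rows make up. A row lasts 1/12 s, in which the tool goes at most 41.7 mm and 7.16 degrees, less where a joint would pass 70% of its speed; a pose out of reach is approached as far as the arm can. A call with a gripper value outside its range is refused whole. The fingers move at their own pace and stop on an object; "force" is the grip in N (left out, the last holds). Time passes only in rows, so rows that repeat a pose let the fingers close. It gives the time, the measured TCP pose, the force and the opening at its end, in the units of the state.
- robot.get_state(): the state, without advancing time (a new reading comes with each control period).
- robot.capture(name): name is "scene" or "side" or "wrist"; returns a dict with "frame" (420x560x3 uint8, red, green, blue), "K" (3x3 intrinsics, pixels), "k1" (the pictures are not rectified: a ray, as slopes to the right and down, at radius r is drawn at 1 + k1 r^2 times it, then the intrinsics apply), "extrinsics" (4x4, takes a point from world to camera coordinates). Camera axes: x right, y down, z forward; pixel columns grow to the right and rows downward; lengths in m; the calibration is good to about 2 mm. A picture is of the moment at which its call begins. There is no depth.
- robot.close_job(): hands the job in, once; it reports no verdict.
The state is a dict: "time": time; "joints": joint angles; "qd": joint speeds; "tau": joint torques, N m; "tcp_pos": TCP position; "ee_rot": TCP orientation; "force": force on the tool from outside, world axes, zero at the start; "torque": the same for the moment, N m; "finger_gap": finger opening in m.
Only numpy, scipy, OpenCV 4.12 (cv2) and the standard library are available. Lean on these libraries where they do the work, as an engineer would, in place of code of your own. Each camera call takes 0.05 s, during which the arm holds its last target.

## Working session

There is one attempt and no reset: what is moved stays moved. The work goes in short steps, Python scripts to look and compute and a tool call to move; the robot and the scene stay as the last step left them, time stands still between calls to the robot, and variables do not carry over. Pictures are saved under pics/ and viewed, and the job is handed in when it is done.

Besides the shell and the picture viewer there is one more tool, called as name(argument=value, ...) on one line, values as JSON. apply_moves: Moves the arm, as the interface text tells. Its arguments: {"type":"object","properties":{"jaw":{"type":"array","items":{"type":"number"}},"slide":{"type":"array","items":{"type":"array","items":{"type":"number"}}},"yaw":{"type":"array","items":{"type":"number"}},"force":{"type":"number"}},"required":["jaw","slide","yaw"]}

```bash
ls; mkdir -p pics
python3 - <<'E'
from bench import robot
import cv2
s=robot.get_state();print(s)
for n in ["scene","side","wrist"]:
    c=robot.capture(n);cv2.imwrite(f"pics/{n}0.png",c["frame"][:,:,::-1]);print(n,c["K"],c["k1"],c["extrinsics"])
E
```

```text
pics
{'time': 0.0, 'joints': array([ 1.61806774e+00,  3.59375501e-01,  1.10217587e-02, -3.30936465e-04,
       -1.22410144e+00, -2.88094960e-01]), 'qd': array([ 0.00061296, -0.0001315 ,  0.00100663, -0.00164433, -0.00252549,
        0.0005177 ]), 'tau': array([-1.88773622e-03, -5.83322096e+01,  2.93417215e+01,  6.93655193e+00,
       -5.99930529e-03,  1.07800563e-06]), 'tcp_pos': array([0.16091506, 0.65505371, 0.24735834]), 'ee_rot': array([ 8.43759149e-04,  9.92752133e-01, -1.20176912e-01, -1.49640965e-05]), 'force': array([-0.16545183,  0.21438863,  0.14042275]), 'torque': array([-0.00498214,  0.00511885,  0.01434885]), 'finger_gap': 0.0850955388672318}
scene [[422.39224375   0.         275.6062836 ]
 [  0.         422.39224375 213.34757329]
 [  0.           0.           1.        ]] -0.08173944226076732 [[ 0.87904322 -0.47625392  0.02156888 -0.42400644]
 [-0.23045529 -0.46409614 -0.85528074  0.13772265]
 [ 0.41734084  0.74685807 -0.5177158   0.7638657 ]
 [ 0.          0.          0.          1.        ]]
side [[487.00407017   0.         278.00942689]
 [  0.         487.00407017 217.43037474]
 [  0.           0.           1.        ]] -0.10545697556313664 [[-0.96055378 -0.27784438  0.01178691  0.49767024]
 [-0.16326085  0.52909387 -0.83270977  0.11652218]
 [ 0.22512735 -0.80178686 -0.55358423  0.83486963]
 [ 0.          0.          0.          1.        ]]
wrist [[289.66765393   0.         278.63284313]
 [  0.         289.66765393 206.92264122]
 [  0.           0.           1.        ]] -0.023720342348476694 [[-0.23857617 -0.97112223  0.00174101  0.67398834]
 [-0.92922944  0.2288045   0.29013987 -0.03733402]
 [-0.28215963  0.06760266 -0.95698267  0.37997991]
 [ 0.          0.          0.          1.        ]]
```

View pics/scene0.png

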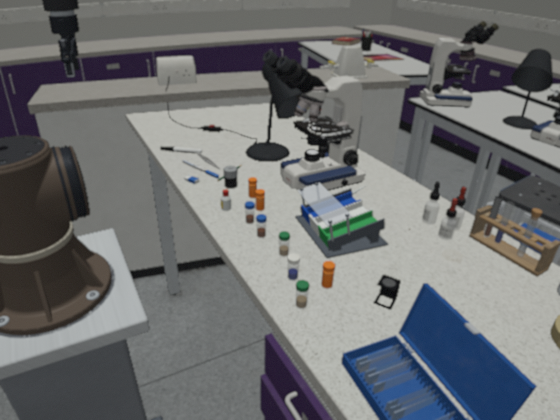

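View pics/side0.png

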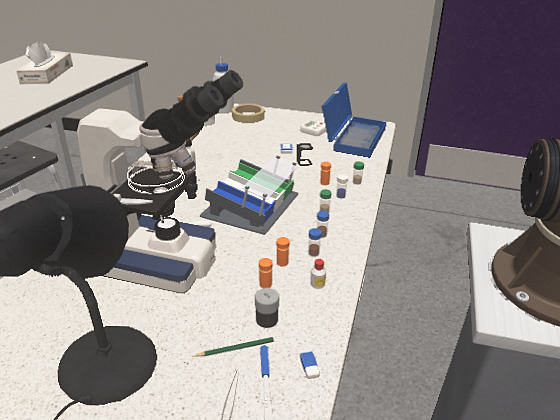

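View pics/wrist0.png

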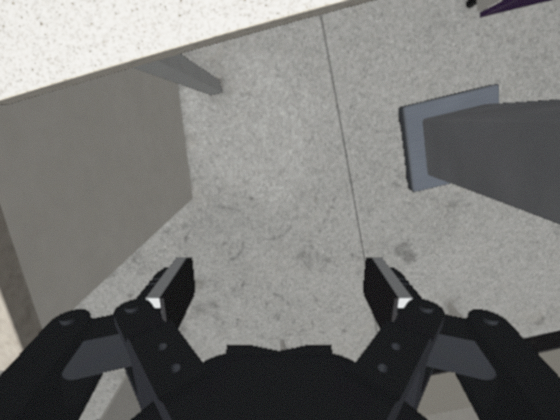

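Run:
```python
import cv2
a=cv2.imread("pics/scene0.png");b=cv2.imread("pics/side0.png")
c=cv2.resize(a[155:315,180:400],None,fx=3.6,fy=3.6,interpolation=cv2.INTER_CUBIC);cv2.imwrite("pics/sc.png",c)
c=cv2.resize(b[135:295,190:390],None,fx=3.7,fy=3.7,interpolation=cv2.INTER_CUBIC);cv2.imwrite("pics/sd.png",c)
```

```text
(no output)
```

View pics/sc.png

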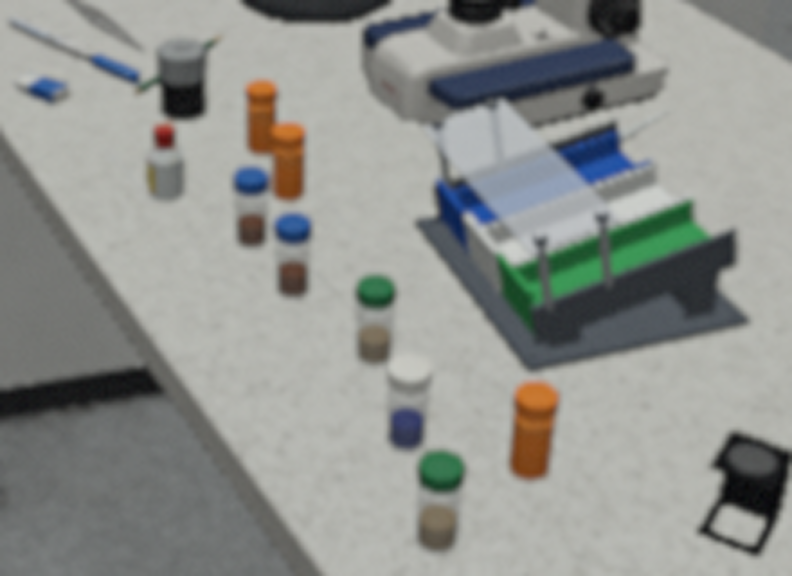

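View pics/sd.png

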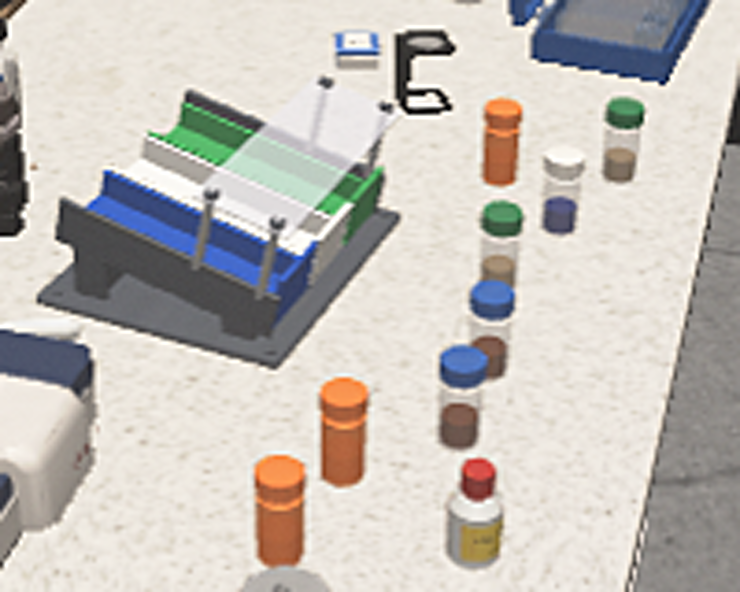

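```bash
cat > h.py <<'E'
import numpy as np,cv2
from scipy.optimize import least_squares
C={"scene":(np.array([[422.39224375,0,275.6062836],[0,422.39224375,213.34757329],[0,0,1]]),-0.08173944226076732,np.array([[0.87904322,-0.47625392,0.02156888,-0.42400644],[-0.23045529,-0.46409614,-0.85528074,0.13772265],[0.41734084,0.74685807,-0.5177158,0.7638657]])),
"side":(np.array([[487.00407017,0,278.00942689],[0,487.00407017,217.43037474],[0,0,1]]),-0.10545697556313664,np.array([[-0.96055378,-0.27784438,0.01178691,0.49767024],[-0.16326085,0.52909387,-0.83270977,0.11652218],[0.22512735,-0.80178686,-0.55358423,0.83486963]]))}
def proj(n,P):
    K,k,E=C[n];P=np.atleast_2d(P).astype(float)
    return cv2.projectPoints(P,cv2.Rodrigues(E[:,:3])[0],E[:,3],K,np.array([k,0,0,0.]))[0][:,0]
def ray(n,uv):
    K,k,E=C[n];p=cv2.undistortPointsIter(np.array([[uv]],float),K,np.array([k,0,0,0.]),None,None,(3,100,1e-12))[0,0] if hasattr(cv2,'undistortPointsIter') else cv2.undistortPoints(np.array([[uv]],float),K,np.array([k,0,0,0.]))[0,0]
    R=E[:,:3];return -R.T@E[:,3],R.T@np.array([p[0],p[1],1])
def onz(n,uv,z):
    o,d=ray(n,uv);return o+d*(z-o[2])/d[2]
def tri(a,b):
    r=least_squares(lambda P:np.r_[proj("scene",P)[0]-a,proj("side",P)[0]-b],[.5,.1,0.05]);return r.x,np.abs(r.fun).max()
E
python3 - <<'E'
from h import *
A={"blue1":((251,182),(464,366)),"blue2":((293,229),(493,300)),"greenN":((376,292),(502,219)),"white":((410,372),(564,163)),"greenF":((441,470),(625,114)),
"orR":((536,401),(503,116)),"or2":((289,138),(344,402)),"or3":((261,94),(280,480)),"oil":((165,136),(479,480)),
"base_nl":((417,222),(275,365)),"base_nr":((530,367),(400,215)),"base_fl":((0,0),(38,298))}
for k,(a,b) in A.items():
    a=np.array(a)/3.6+[180,155];b=np.array(b)/3.7+[190,135]
    z=.003 if 'base' in k else .045
    print(k,a.round(1),b.round(1),np.round(onz("scene",a,z),4),np.round(onz("side",b,z),4),*(np.round(q,4) for q in tri(a,b)))
E
```

```text
blue1 [249.7 205.6] [315.4 233.9] [0.4345 0.0358 0.045 ] [0.4367 0.0414 0.045 ] [0.4367 0.0391 0.0431] 0.2694
blue2 [261.4 218.6] [323.2 216.1] [ 0.4329 -0.0254  0.045 ] [ 0.435 -0.02   0.045] [ 0.435  -0.0224  0.0431] 0.2408
greenN [284.4 236.1] [325.7 194.2] [ 0.4444 -0.1053  0.045 ] [ 0.4467 -0.1011  0.045 ] [ 0.4464 -0.103   0.0435] 0.2995
white [293.9 258.3] [342.4 179.1] [ 0.424  -0.1771  0.045 ] [ 0.4248 -0.1744  0.045 ] [ 0.4248 -0.176   0.044 ] 0.0632
greenF [302.5 285.6] [358.9 165.8] [ 0.3982 -0.2499  0.045 ] [ 0.3994 -0.247   0.045 ] [ 0.3992 -0.2487  0.0439] 0.159
orR [328.9 266.4] [325.9 166.4] [ 0.4686 -0.2269  0.045 ] [ 0.4704 -0.2215  0.045 ] [ 0.4706 -0.2248  0.043 ] 0.1516
or2 [260.3 193.3] [283.  243.6] [0.4816 0.0767 0.045 ] [0.4846 0.0866 0.045 ] [0.4853 0.0826 0.0417] 0.2774
or3 [252.5 181.1] [265.7 264.7] [0.4928 0.1423 0.045 ] [0.4962 0.1508 0.045 ] [0.4966 0.148  0.0423] 0.3938
oil [225.8 192.8] [319.5 264.7] [0.4097 0.1152 0.045 ] [0.4113 0.125  0.045 ] [0.412  0.1209 0.0417] 0.0144
base_nl [295.8 216.7] [264.3 233.6] [0.5398 0.0064 0.003 ] [0.5425 0.0115 0.003 ] [0.5426 0.0095 0.0011] 0.3176
base_nr [327.2 256.9] [298.1 193.1] [ 0.517  -0.1573  0.003 ] [ 0.5174 -0.1574  0.003 ] [ 0.5172 -0.1572  0.003 ] 0.0784
base_fl [180. 155.] [200.3 215.5] [0.4063 0.4746 0.003 ] [ 0.6873 -0.0108  0.003 ] [0.5091 0.2817 0.1847] 54.5577
```

Run:
```python
import cv2
a=cv2.imread("pics/scene0.png");b=cv2.imread("pics/side0.png")
cv2.imwrite("pics/sc2.png",cv2.resize(a[178:262,290:392],None,fx=7,fy=7,interpolation=cv2.INTER_CUBIC))
cv2.imwrite("pics/sd2.png",cv2.resize(b[152:240,196:302],None,fx=6.8,fy=6.8,interpolation=cv2.INTER_CUBIC)[:600])
```

```text
(no output)
```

View pics/sc2.png

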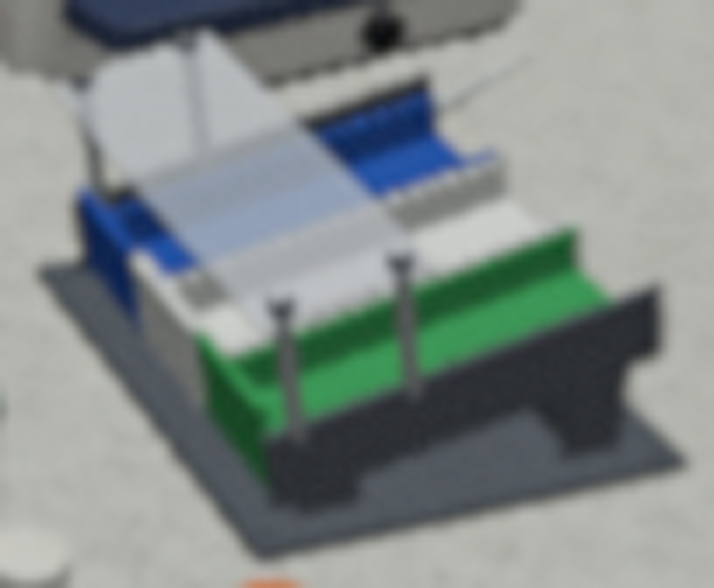

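View pics/sd2.png

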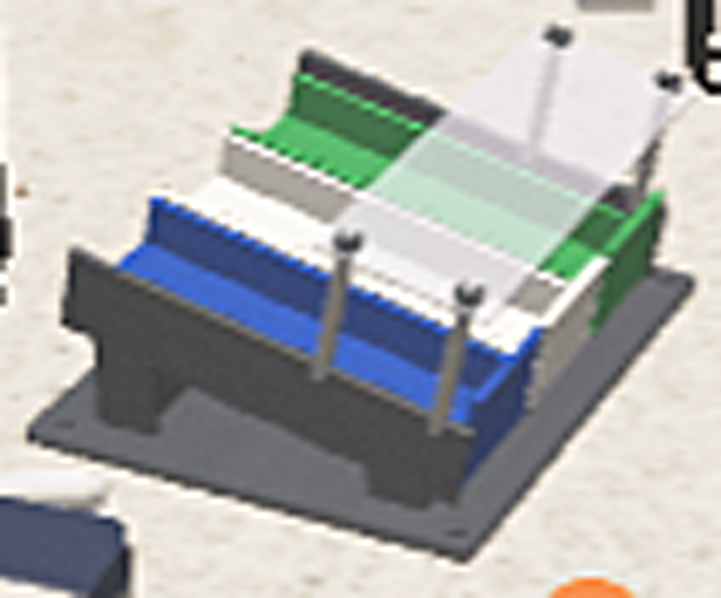

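```bash
cat > fit.py <<'E'
from h import *
def L(s,y,h):  # stand frame, h perpendicular to floor
    t=np.radians(12);return np.array([s*np.cos(t)-h*np.sin(t),y,.016+s*np.sin(t)+h*np.cos(t)])
sc=lambda u,v:np.array([u/7+290,v/7+178]); sd=lambda u,v:np.array([u/6.8+196,v/6.8+152])
m=.128
V=lambda x,y,z:np.array([x,y,z])
O=[("side",L(m,.026,.016),sd(152,198)),("side",L(m,-.020,.016),sd(228,132)),("side",L(m,-.066,.016),sd(298,76)),
("side",L(m,.027,0),sd(150,243)),("scene",L(m,.066,.016),sc(430,92)),("scene",L(m,.020,.016),sc(503,158)),("scene",L(m,-.026,.016),sc(577,233)),
("scene",L(m,-.027,0),sc(578,268)),("scene",L(m,.019,0),sc(505,198)),
("scene",V(-.003,.067,.046),sc(85,192)),("scene",V(-.003,.021,.046),sc(137,252)),("scene",V(-.003,-.025,.046),sc(203,335)),
("side",V(-.003,.025,.046),sd(540,330)),("side",V(-.003,-.021,.046),sd(603,260)),("side",V(-.003,-.067,.046),sd(660,194))]
def W(p,P):
    c,s=np.cos(p[2]),np.sin(p[2]);return np.array([p[0]+c*P[0]-s*P[1],p[1]+s*P[0]+c*P[1],P[2]+p[3]])
f=lambda p:np.concatenate([proj(n,W(p,P))[0]-u for n,P,u in O])
r=least_squares(f,[.55,-.07,-.15,0],loss='soft_l1')
if __name__=="__main__":
    print(r.x,np.degrees(r.x[2]));
    for o,e in zip(O,f(r.x).reshape(-1,2)):print(o[0],o[1].round(3),e.round(1))
    for nm,y in(("blue",.046),("white",0),("green",-.046)):
        for s in(.085,.095):print(nm,s,W(r.x,L(s,y,0)).round(4))
    for n in("scene","side"):
        im=cv2.imread(f"pics/{n}0.png");k=7
        big=cv2.resize(im,None,fx=k,fy=k,interpolation=cv2.INTER_CUBIC)
        def ln(a,b,c):
            q=(proj(n,np.array([W(r.x,a),W(r.x,b)]))+.5)*k;cv2.line(big,tuple(map(int,q[0])),tuple(map(int,q[1])),c,1)
        for y in(.046,0,-.046):
            for d in(-.019,.019):
                ln(L(0,y+d,0),L(m,y+d,0),(0,0,255));ln(L(0,y+d,.016),L(m,y+d,.016),(0,255,255))
            ln(L(m,y-.019,0),L(m,y+.019,0),(0,0,255));ln(V(0,y-.019,.046),V(0,y+.019,.046),(255,0,255))
        x0,y0=(290,178) if n=="scene" else (196,152)
        cv2.imwrite(f"pics/fit_{n}.png",big[y0*k:y0*k+600,x0*k:x0*k+760])
E
python3 fit.py
```

```text
[ 0.53963767 -0.07569365 -0.14147289 -0.00267855] -8.105799239549697
side [0.122 0.026 0.058] [1.4 0.8]
side [ 0.122 -0.02   0.058] [1.  0.9]
side [ 0.122 -0.066  0.058] [0.7 0.2]
side [0.125 0.027 0.043] [0.5 0.6]
scene [0.122 0.066 0.058] [-0.   0.4]
scene [0.122 0.02  0.058] [-0.5  0.1]
scene [ 0.122 -0.026  0.058] [-0.5 -0.7]
scene [ 0.125 -0.027  0.043] [-0.1  0.3]
scene [0.125 0.019 0.043] [-0.2  0.4]
scene [-0.003  0.067  0.046] [ 0.3 -1.3]
scene [-0.003  0.021  0.046] [1.2 0.1]
scene [-0.003 -0.025  0.046] [ 0.8 -1. ]
side [-0.003  0.025  0.046] [-0.7 -0.4]
side [-0.003 -0.021  0.046] [-0.8 -0.6]
side [-0.003 -0.067  0.046] [-0.5 -0.7]
blue 0.085 [ 0.6284 -0.0419  0.031 ]
blue 0.095 [ 0.6381 -0.0433  0.0331]
white 0.085 [ 0.6219 -0.0874  0.031 ]
white 0.095 [ 0.6316 -0.0888  0.0331]
green 0.085 [ 0.6155 -0.133   0.031 ]
green 0.095 [ 0.6251 -0.1343  0.0331]
```

Run:
```python
from h import *
for n,l in(("scene",[(247,155),(268,152),(289,155),(282,178),(300,190),(231,183)]),("side",[(108,362),(60,355),(157,350),(215,255),(180,290),(267,320),(310,362)])):
    for u in l:print(n,u,onz(n,u,0).round(3))
print(tri((268,62),(10,235)),tri((340,85),(236,80)), tri((280,110),(125,230)),tri((320,110),(30,200)))
```

```text
scene (247, 155) [0.593 0.391 0.   ]
scene (268, 152) [0.663 0.384 0.   ]
scene (289, 155) [0.711 0.334 0.   ]
scene (282, 178) [0.613 0.204 0.   ]
scene (300, 190) [0.621 0.121 0.   ]
scene (231, 183) [0.474 0.238 0.   ]
side (108, 362) [0.663 0.376 0.   ]
side (60, 355) [0.738 0.388 0.   ]
side (157, 350) [0.606 0.334 0.   ]
side (215, 255) [0.61  0.099 0.   ]
side (180, 290) [0.63  0.205 0.   ]
side (267, 320) [0.47  0.228 0.   ]
side (310, 362) [0.387 0.29  0.   ]
(array([0.68674298, 0.43880124, 0.26223325]), np.float64(0.5085602473449455)) (array([ 0.60580898, -0.01875069,  0.29950731]), np.float64(5.187245301465737)) (array([0.6535026 , 0.28629011, 0.17112778]), np.float64(2.3008702353764505)) (array([0.80665882, 0.28529504, 0.18226234]), np.float64(12.342144517314438))
```

View pics/fit_scene.png

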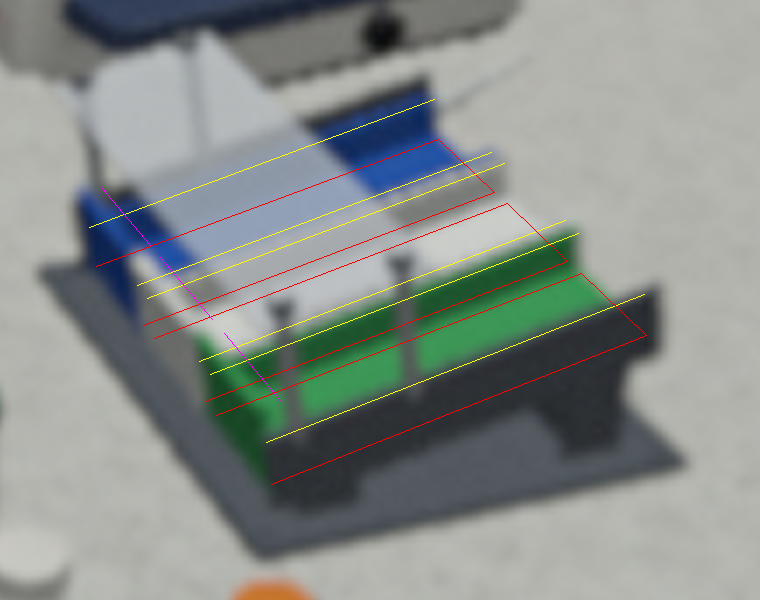

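View pics/fit_side.png

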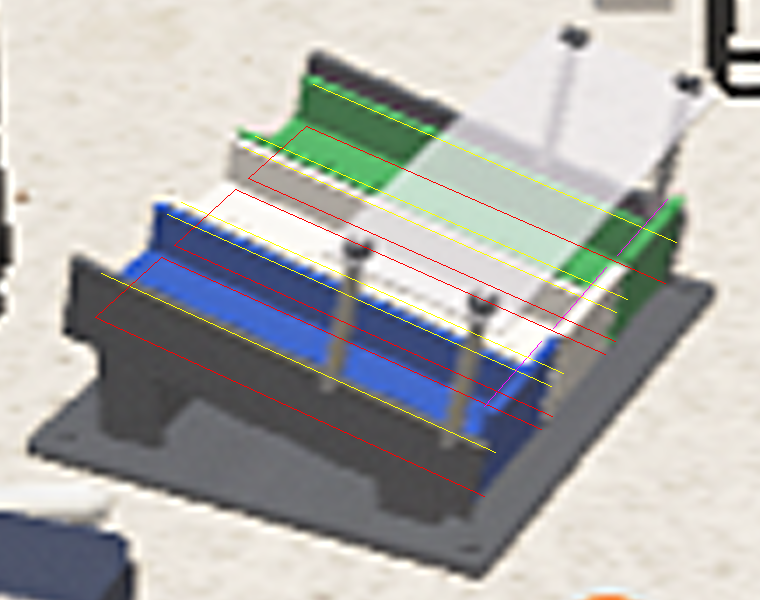

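Run:
```python
import cv2
a=cv2.imread("pics/scene0.png");b=cv2.imread("pics/side0.png")
cv2.imwrite("pics/ms.png",cv2.resize(a[40:200,230:400],None,fx=3.7,fy=3.7,interpolation=cv2.INTER_CUBIC))
cv2.imwrite("pics/md.png",cv2.resize(b[60:300,0:260],None,fx=2.5,fy=2.5,interpolation=cv2.INTER_CUBIC))
```

```text
(no output)
```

View pics/ms.png

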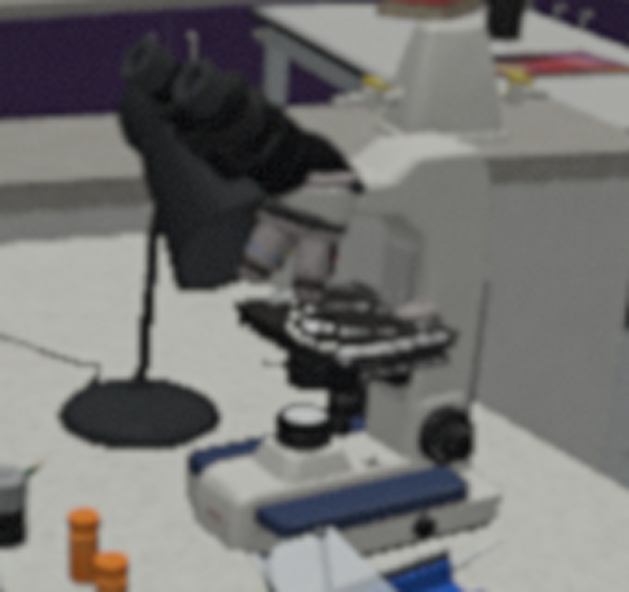

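View pics/md.png

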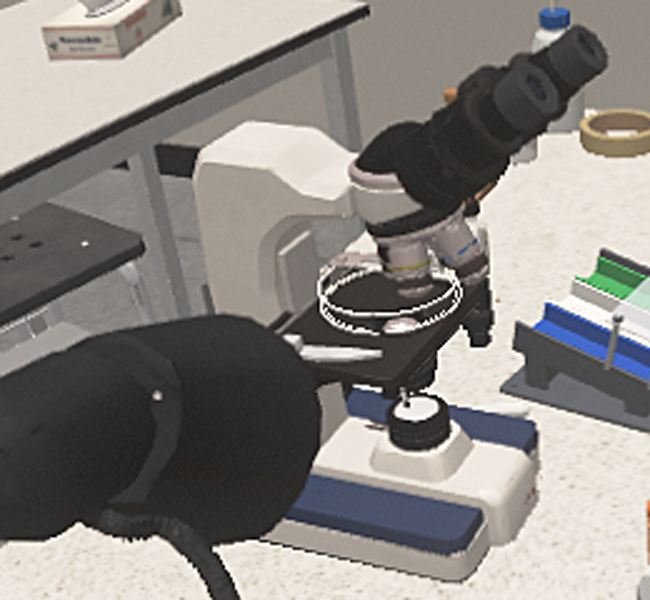

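Run:
```python
from h import *
print(tri((269,56),(214,96)),tri((283,63),(236,78)),tri((230+440/3.7,40+335/3.7),(485/2.5,60+340/2.5)),tri((230+240/3.7,40+315/3.7),(290/2.5,60+340/2.5)))
```

```text
(array([0.55613545, 0.18188962, 0.33581616]), np.float64(0.43496147419233466)) (array([0.5526548 , 0.10735204, 0.33646769]), np.float64(1.486206857871906)) (array([0.67537469, 0.06787393, 0.12685291]), np.float64(18.316078077266127)) (array([0.69526228, 0.22815665, 0.17239076]), np.float64(13.883962901683745))
```

Candidates for a blue vial (scene pixels): the blue caps at (250,206) and (261,219). For green: the caps at (284,236) and (303,286). For white: the cap at (294,258).

Look-alikes to leave alone are the orange vials at (253,181), (260,193) and (329,266), the red-capped oil bottle at (226,193) and the black can at (231,176). The close crop agrees with this: blue, green and white caps sit on clear bodies. Gutter order from the left is blue, white, green. I'll start with the blue vial at (261,219).

apply_moves(jaw=[0.085, 0.085, 0.085, 0.085, 0.085, 0.085, 0.085, 0.085, 0.07, 0.06, 0.05, 0.05], slide=[[0.017, -0.036, 0], [0.034, -0.072, 0], [0.05, -0.109, 0], [0.067, -0.145, 0], [0.084, -0.181, 0], [0.1, -0.217, 0], [0.117, -0.254, 0], [0.134, -0.29, 0], [0.15, -0.326, 0], [0.167, -0.362, 0], [0.184, -0.4, 0], [0.2, -0.435, 0]], yaw=[0, 0, 0, 1, 2, 3, 4, 5, 5.7, 5.7, 5.7, 5.7], force=25)

```text
time: 1.15
tcp_pos: [0.3611, 0.2183, 0.2484]
ee_rot: [-0.0, 0.998, -0.07, 0.0]
force: [0.6, -0.5, 0.2]
finger_gap: 0.0501
```

apply_moves(jaw=[0.05, 0.05, 0.05, 0.05, 0.05, 0.05, 0.05, 0.05, 0.05, 0.05], slide=[[0, 0, 0], [0.01, -0.035, 0], [0.02, -0.07, -0.01], [0.03, -0.105, -0.02], [0.042, -0.14, -0.03], [0.053, -0.175, -0.05], [0.064, -0.21, -0.07], [0.075, -0.242, -0.09], [0.075, -0.242, -0.1], [0.075, -0.242, -0.1]], yaw=[0, 0, 0, 0, 0, 0, 0, 0, 0, 0])

```text
time: 1.98
tcp_pos: [0.4345, -0.0238, 0.1458]
ee_rot: [0.001, 0.997, -0.073, -0.002]
force: [-0.2, -0.4, 0.8]
finger_gap: 0.0499
```

Run:
```python
from bench import robot
import cv2
s=robot.get_state();print(s['time'],s['tcp_pos'],s['ee_rot'],s['joints'],s['finger_gap'],s['force'])
c=robot.capture("wrist");cv2.imwrite("pics/w1.png",c["frame"][:,:,::-1]);print(c['extrinsics'])
import pickle;pickle.dump({k:c[k] for k in("K","k1","extrinsics")},open("w1.pkl","wb"))
c=robot.capture("scene");cv2.imwrite("pics/s1.png",c["frame"][:,:,::-1])
```

```text
1.9833 [ 0.43445742 -0.02380263  0.14583471] [ 8.91247430e-04  9.97325840e-01 -7.30398840e-02 -2.35576975e-03] [ 4.01250811e-01  6.08667656e-02 -6.34596404e-01 -7.34651993e-04
 -8.80338802e-01  1.02380440e+00] 0.04987987676118515 [-0.24283949 -0.42324985  0.77207274]
[[-0.14568737 -0.98932785  0.00236367  0.03915594]
 [-0.94529956  0.13990784  0.29467701  0.40586507]
 [-0.29186287  0.04069634 -0.95559399  0.40918333]
 [ 0.          0.          0.          1.        ]]
```

View pics/w1.png

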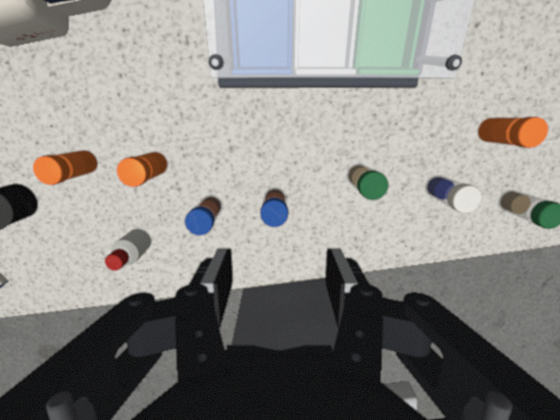

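View pics/s1.png

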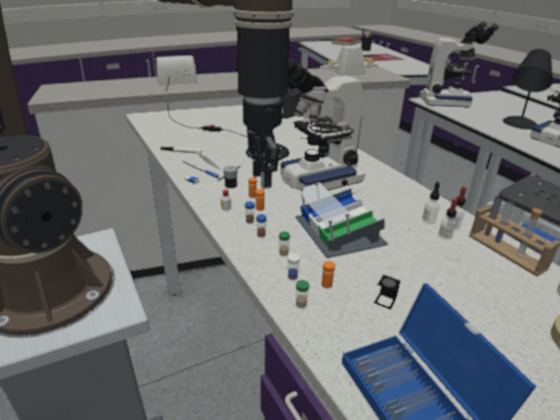

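```bash
cat >> h.py <<'E'
import os,pickle
def addw(n,f):
    w=pickle.load(open(f,"rb"));C[n]=(np.array(w["K"]),float(w["k1"]),np.array(w["extrinsics"])[:3])
E
python3 - <<'E'
from h import *
addw("w","w1.pkl")
for k,u in dict(blue2=(275,213),blue1=(199,222),gN=(373,186),wh=(467,199),gF=(548,215)).items():print(k,onz("w",u,.05).round(4))
P={"blue2":[.435,-.0224,.05],"wb90":[.627,-.088,.0347]}
for k,p in P.items():print(k,proj("w",p))
for u in((220,86),(417,86)):print(onz("w",u,.003).round(4))
for u in((222,78),(413,78)):print("stop top outer",onz("w",u,.046).round(4))
E
python3 - <<'E'
import cv2
c=cv2.imread("pics/w1.png");cv2.imwrite("pics/w1c.png",cv2.resize(c[0:240,190:450],None,fx=2.5,fy=2.5,interpolation=cv2.INTER_CUBIC))
E
```

```text
blue2 [ 0.4366 -0.0216  0.05  ]
blue1 [0.438  0.0407 0.05  ]
gN [ 0.4474 -0.101   0.05  ]
wh [ 0.4257 -0.1757  0.05  ]
gF [ 0.4017 -0.2444  0.05  ]
blue2 [[276.22787764 214.68685873]]
wb90 [[330.7729954  -74.90126468]]
[0.5422 0.0108 0.003 ]
[ 0.5178 -0.158   0.003 ]
stop top outer [0.5419 0.001  0.046 ]
stop top outer [ 0.5222 -0.1354  0.046 ]
```

View pics/w1c.png

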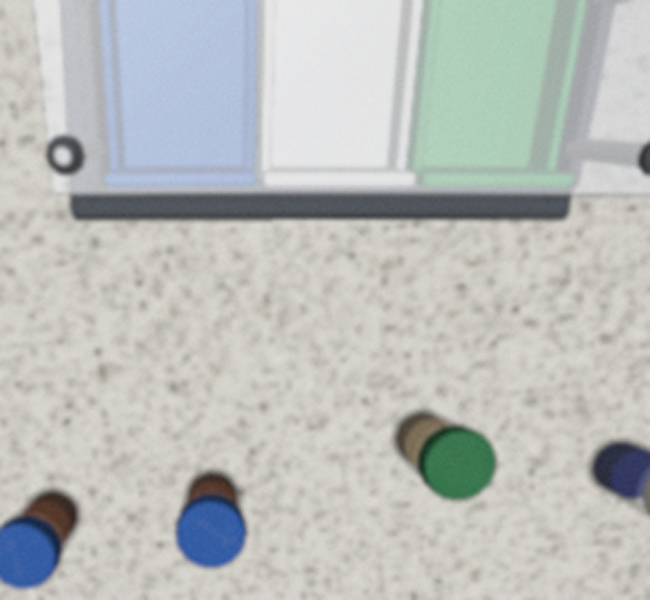

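apply_moves(jaw=[0.05, 0.05, 0.05, 0.05, 0.05, 0.05, 0.05, 0.02, 0.02, 0.02, 0.02, 0.02], slide=[[0, 0, -0.02], [0, 0, -0.045], [0, 0, -0.07], [0, 0, -0.09], [0, 0, -0.1], [0, 0, -0.106], [0, 0, -0.106], [0, 0, -0.106], [0, 0, -0.106], [0, 0, -0.106], [0, 0, -0.106], [0, 0, -0.106]], yaw=[0, 0, 0, 0, 0, 0, 0, 0, 0, 0, 0, 0])

```text
time: 3.08
tcp_pos: [0.4372, -0.021, 0.0435]
ee_rot: [-0.001, 0.998, -0.07, 0.001]
force: [-0.6, 2.2, 7.3]
finger_gap: 0.0223
```

Run:
```python
from bench import robot
import cv2
s=robot.get_state();print(s['time'],s['tcp_pos'],s['ee_rot'],s['finger_gap'],s['force'])
c=robot.capture("side");cv2.imwrite("pics/d2.png",cv2.resize(c["frame"][100:320,200:420,::-1],None,fx=2.7,fy=2.7,interpolation=cv2.INTER_CUBIC))
from h import *
addw("w","w1.pkl");print(onz("w",(326,73),.046))
```

```text
3.0833 [ 0.43721032 -0.02097631  0.04345904] [-6.06851900e-04  9.97518867e-01 -7.03832770e-02  1.39159331e-03] 0.022269144587736645 [-0.55470348  2.23823323  7.27647731]
[ 0.53432388 -0.07329124  0.046     ]
```

View pics/d2.png

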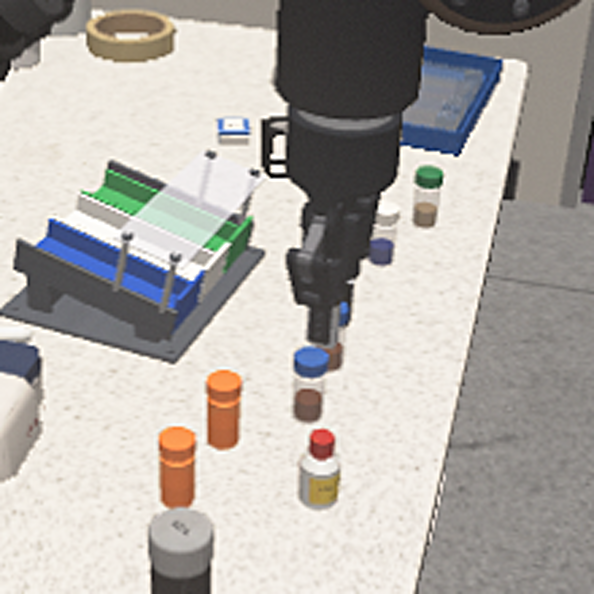

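apply_moves(jaw=[0.02, 0.02, 0.02, 0.02, 0.02, 0.02], slide=[[0, 0, 0.01], [0, 0, 0.03], [0, 0, 0.06], [0, 0, 0.09], [0, 0, 0.11], [0, 0, 0.11]], yaw=[0, 0, 0, 0, 0, 0])

```text
time: 3.63
tcp_pos: [0.4384, -0.021, 0.1569]
ee_rot: [-0.001, 0.998, -0.07, 0.004]
force: [1.3, 0.8, -0.3]
finger_gap: 0.022
```

Run:
```python
from bench import robot
import cv2
s=robot.get_state();print(s['time'],s['tcp_pos'],s['ee_rot'],s['finger_gap'],s['force'])
c=robot.capture("side");cv2.imwrite("pics/d3.png",cv2.resize(c["frame"][100:320,200:420,::-1],None,fx=2.7,fy=2.7,interpolation=cv2.INTER_CUBIC))
```

```text
3.6333 [ 0.43837651 -0.02095051  0.15690703] [-0.00138468  0.99751497 -0.07033965  0.00378228] 0.022028535954597715 [ 1.25800672  0.80440948 -0.32934759]
```

View pics/d3.png

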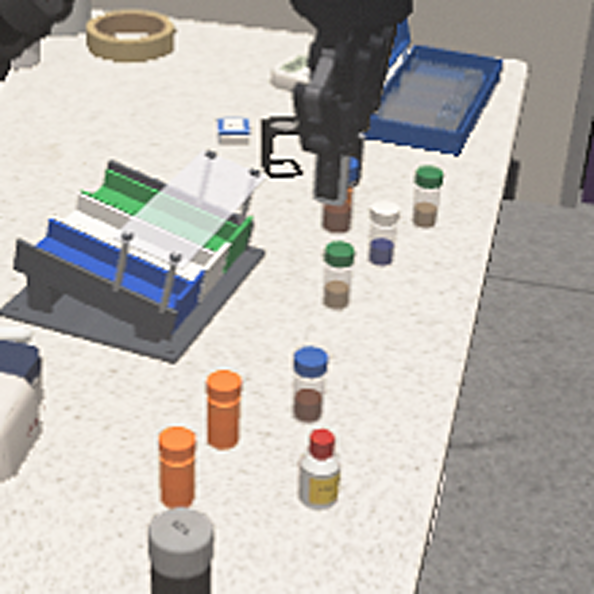

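apply_moves(jaw=[0.02, 0.02, 0.02, 0.02, 0.02, 0.02, 0.02, 0.02, 0.02, 0.02, 0.02], slide=[[0.01, 0, 0.015], [0.03, -0.003, 0.02], [0.06, -0.006, 0.02], [0.09, -0.009, 0.02], [0.12, -0.012, 0.02], [0.15, -0.015, 0.02], [0.18, -0.018, 0.02], [0.197, -0.0195, 0.01], [0.197, -0.0195, -0.01], [0.197, -0.0195, -0.03], [0.197, -0.0195, -0.03]], yaw=[0, 0, 0, 0, 0, 0, 0, 0, 0, 0, 0])

```text
time: 4.6
tcp_pos: [0.6299, -0.0415, 0.1167]
ee_rot: [0.001, 0.997, -0.071, -0.004]
force: [-0.6, -0.1, -0.3]
finger_gap: 0.0222
```

```bash
cat > look.py <<'E'
from bench import robot
import cv2,sys,pickle
s=robot.get_state();print(s['time'],s['tcp_pos'].round(4),s['ee_rot'].round(3),round(s['finger_gap'],4),s['force'].round(1))
t=sys.argv[1]
R={"side":(slice(110,260),slice(180,400)),"scene":(slice(140,310),slice(200,400)),"wrist":(slice(0,420),slice(0,560))}
for n in sys.argv[2:]:
    c=robot.capture(n);r=R[n];k=1.3 if n=="wrist" else 3.4
    cv2.imwrite(f"pics/{t}_{n}.png",cv2.resize(c["frame"][r[0],r[1],::-1],None,fx=k,fy=k,interpolation=cv2.INTER_CUBIC))
    if n=="wrist":pickle.dump({k:c[k] for k in("K","k1","extrinsics")},open(t+".pkl","wb"))
E
python3 look.py a side scene
```

```text
4.6 [ 0.6299 -0.0415  0.1167] [ 0.001  0.997 -0.071 -0.004] 0.0222 [-0.6 -0.1 -0.3]
```

View pics/a_side.png

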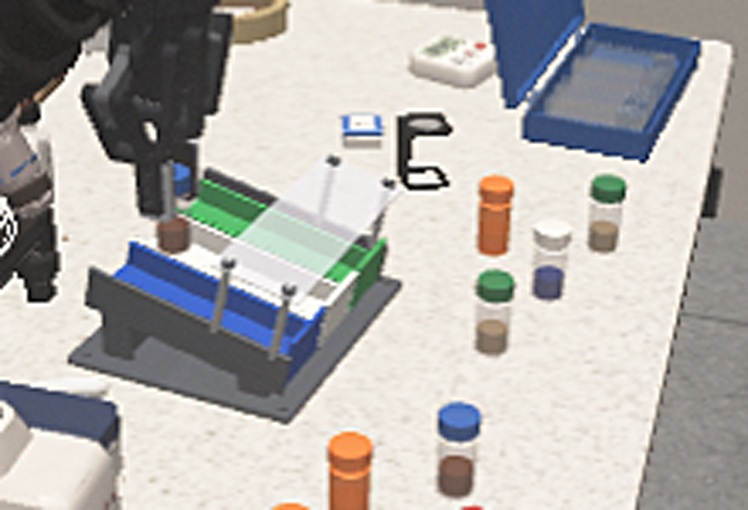

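View pics/a_scene.png

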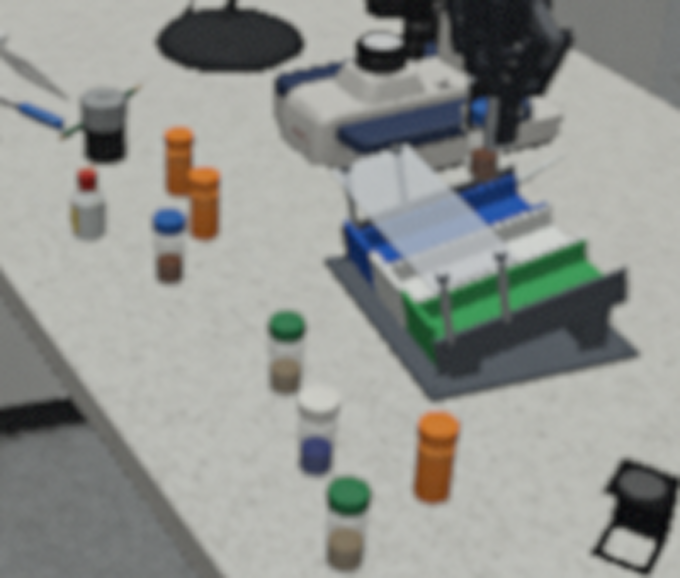

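apply_moves(jaw=[0.02, 0.02, 0.02, 0.02, 0.02, 0.02, 0.02], slide=[[0, 0, -0.012], [0, 0, -0.024], [0, 0, -0.031], [0, 0, -0.036], [0, 0, -0.04], [0, 0, -0.04], [0, 0, -0.04]], yaw=[0, 0, 0, 0, 0, 0, 0])

```text
time: 5.28
tcp_pos: [0.6331, -0.041, 0.0823]
ee_rot: [0.0, 0.998, -0.071, -0.0]
force: [0.3, 0.1, 0.5]
finger_gap: 0.0223
```

```bash
python3 look.py b side
```

```text
5.2833 [ 0.6331 -0.041   0.0823] [ 0.     0.998 -0.071 -0.   ] 0.0223 [0.3 0.1 0.5]
```

View pics/b_side.png

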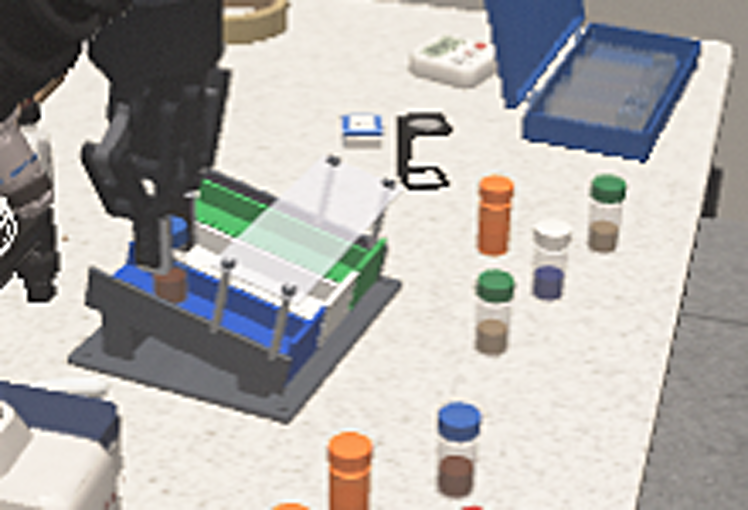

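apply_moves(jaw=[0.02, 0.024, 0.028, 0.034, 0.04, 0.04, 0.04, 0.04, 0.04, 0.04, 0.04], slide=[[0, 0, -0.001], [0, 0, -0.001], [0, 0, -0.001], [0, 0, -0.001], [0, 0, -0.001], [0, 0, -0.001], [0, 0, -0.001], [0, 0, -0.001], [0, 0, -0.001], [0, 0, -0.001], [0, 0, -0.001]], yaw=[0, 0, 0, 0, 0, 0, 0, 0, 0, 0, 0])

```text
time: 6.25
tcp_pos: [0.633, -0.041, 0.0813]
ee_rot: [0.0, 0.998, -0.071, -0.0]
force: [0.4, 0.1, 0.0]
finger_gap: 0.0403
```

```bash
python3 look.py c side
```

```text
6.25 [ 0.633  -0.041   0.0813] [ 0.     0.998 -0.071 -0.   ] 0.0403 [0.4 0.1 0. ]
```

View pics/c_side.png

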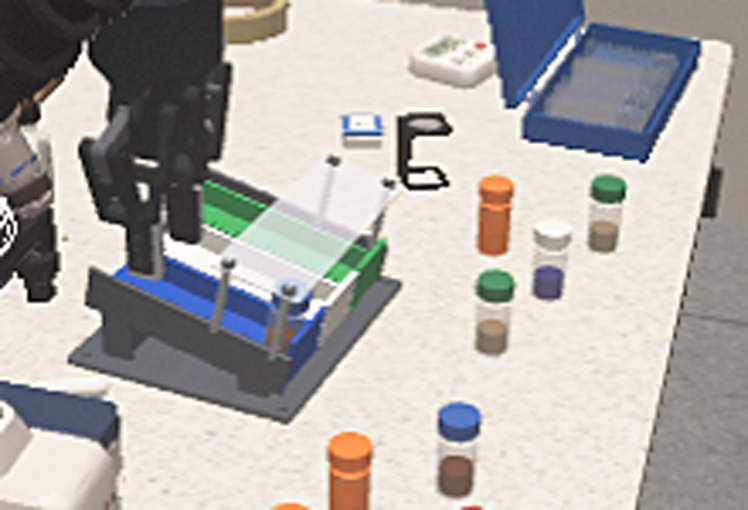

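apply_moves(jaw=[0.04, 0.04, 0.04, 0.045, 0.045, 0.045, 0.045, 0.045, 0.045, 0.045, 0.045, 0.045], slide=[[0, 0, 0.03], [0, 0, 0.06], [-0.02, 0, 0.08], [-0.055, 0.005, 0.08], [-0.09, 0.012, 0.08], [-0.125, 0.025, 0.08], [-0.155, 0.045, 0.075], [-0.18, 0.065, 0.06], [-0.1955, 0.0815, 0.04], [-0.1955, 0.0815, 0.02], [-0.1955, 0.0815, 0.01], [-0.1955, 0.0815, 0.01]], yaw=[0, 0, 0, 0, 0, 0, 0, 0, 0, 0, 0, 0])

```text
time: 7.3
tcp_pos: [0.436, 0.0403, 0.0898]
ee_rot: [0.001, 0.998, -0.07, -0.001]
force: [-0.5, -1.1, -0.2]
finger_gap: 0.0451
```

```bash
python3 look.py d side wrist
```

```text
7.3 [0.436  0.0403 0.0898] [ 0.001  0.998 -0.07  -0.001] 0.0451 [-0.5 -1.1 -0.2]
```

View pics/d_wrist.png

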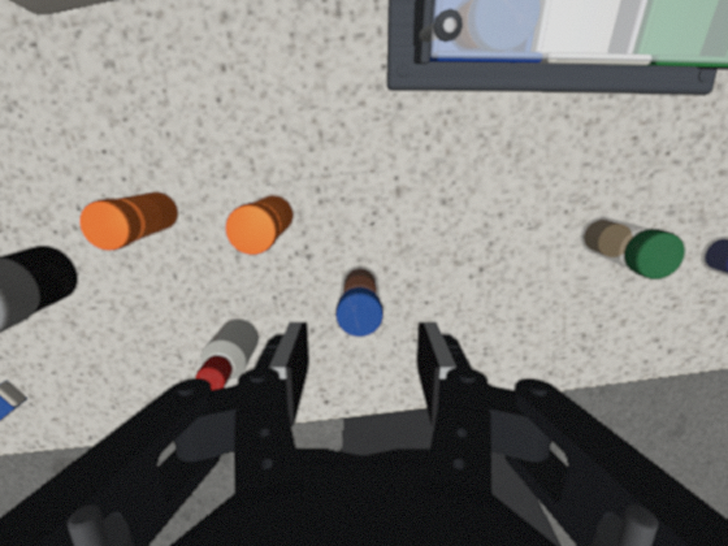

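View pics/d_side.png

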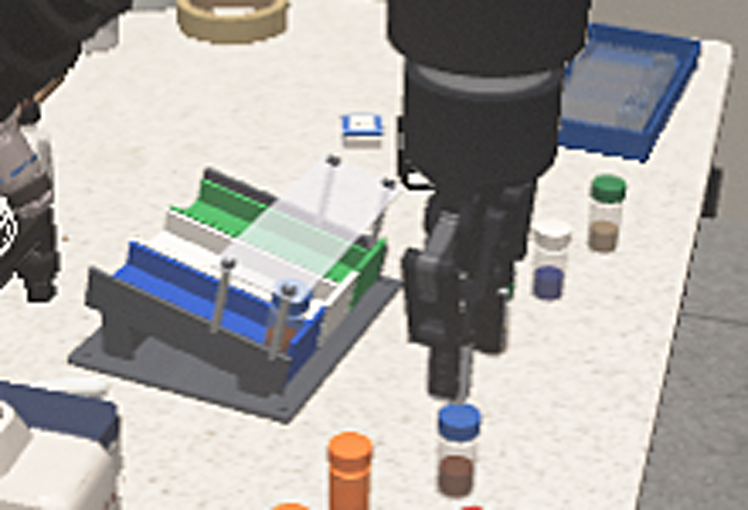

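Run:
```python
from h import *
addw("w","d.pkl");print(onz("w",(359/1.3,312/1.3),.05),onz("w",(655/1.3,253/1.3),.05))
```

```text
[0.43947993 0.0413011  0.05      ] [ 0.44917552 -0.09877958  0.05      ]
```

apply_moves(jaw=[0.045, 0.045, 0.045, 0.045, 0.045, 0.02, 0.02, 0.02, 0.02, 0.02, 0.02], slide=[[0, 0, -0.015], [0, 0, -0.03], [0, 0, -0.042], [0, 0, -0.049], [0, 0, -0.049], [0, 0, -0.049], [0, 0, -0.049], [0, 0, -0.049], [0, 0, -0.049], [0, 0, -0.049], [0, 0, -0.049]], yaw=[0, 0, 0, 0, 0, 0, 0, 0, 0, 0, 0])

```text
time: 8.32
tcp_pos: [0.4382, 0.0408, 0.043]
ee_rot: [-0.0, 0.998, -0.07, 0.001]
force: [0.2, -0.5, 6.0]
finger_gap: 0.0225
```

apply_moves(jaw=[0.02, 0.02, 0.02, 0.02, 0.02, 0.02, 0.02, 0.02, 0.02, 0.02, 0.02, 0.02], slide=[[0, 0, 0.015], [0, 0, 0.045], [0, 0, 0.08], [0, -0.01, 0.11], [0.01, -0.035, 0.128], [0.03, -0.06, 0.13], [0.06, -0.075, 0.13], [0.095, -0.0815, 0.13], [0.13, -0.0815, 0.13], [0.165, -0.0815, 0.13], [0.19, -0.0815, 0.12], [0.1965, -0.0815, 0.1]], yaw=[0, 0, 0, 0, 0, 0, 0, 0, 0, 0, 0, 0])

```text
time: 9.32
tcp_pos: [0.6389, -0.0411, 0.1434]
ee_rot: [-0.0, 0.998, -0.071, 0.002]
force: [0.7, 0.8, 0.5]
finger_gap: 0.0223
```

```bash
python3 look.py e side
```

```text
9.3167 [ 0.6389 -0.0411  0.1434] [-0.     0.998 -0.071  0.002] 0.0223 [0.7 0.8 0.5]
```

View pics/e_side.png

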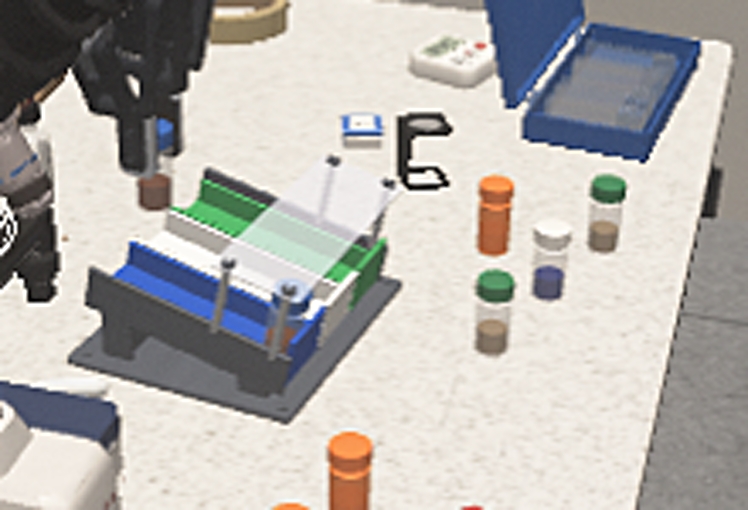

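apply_moves(jaw=[0.02, 0.02, 0.02, 0.02, 0.02, 0.02, 0.02, 0.02, 0.024, 0.028, 0.034, 0.04], slide=[[0, 0, -0.015], [0, 0, -0.03], [0, 0, -0.042], [0, 0, -0.05], [0, 0, -0.056], [0, 0, -0.061], [0, 0, -0.061], [0, 0, -0.061], [0, 0, -0.061], [0, 0, -0.061], [0, 0, -0.061], [0, 0, -0.061]], yaw=[0, 0, 0, 0, 0, 0, 0, 0, 0, 0, 0, 0])

```text
time: 10.37
tcp_pos: [0.6342, -0.041, 0.0817]
ee_rot: [-0.0, 0.998, -0.071, 0.0]
force: [-0.2, -0.4, -0.2]
finger_gap: 0.0402
```

apply_moves(jaw=[0.04, 0.04, 0.04, 0.04, 0.04, 0.04, 0.04, 0.04, 0.04], slide=[[0, 0, 0], [0, 0, 0], [0, 0, 0], [0, 0, 0], [0, 0, 0], [0, 0, 0], [0, 0, 0.02], [0, 0, 0.05], [0, 0, 0.08]], yaw=[0, 0, 0, 0, 0, 0, 0, 0, 0])

```text
time: 11.12
tcp_pos: [0.6332, -0.0412, 0.1612]
ee_rot: [0.0, 0.998, -0.071, -0.001]
force: [1.3, 0.2, 0.4]
finger_gap: 0.0399
```

```bash
python3 look.py f side scene
```

```text
11.1167 [ 0.6332 -0.0412  0.1612] [ 0.     0.998 -0.071 -0.001] 0.0399 [1.3 0.2 0.4]
```

View pics/f_side.png

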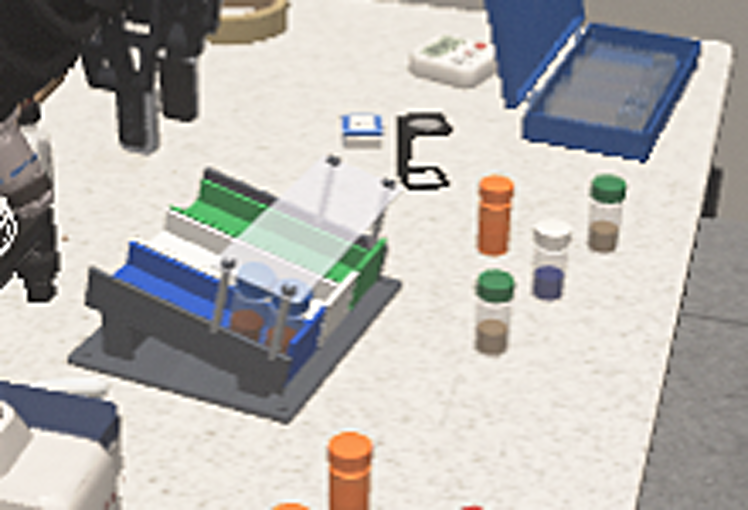

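View pics/f_scene.png

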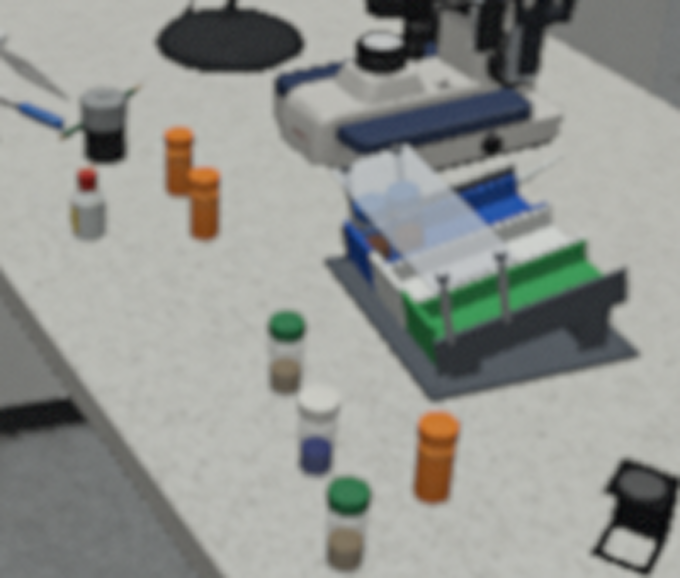

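apply_moves(jaw=[0.045, 0.045, 0.045, 0.045, 0.045, 0.045, 0.045, 0.045, 0.045, 0.045], slide=[[-0.03, -0.01, 0.005], [-0.065, -0.02, 0.005], [-0.1, -0.03, 0.005], [-0.135, -0.045, 0], [-0.165, -0.055, -0.01], [-0.1865, -0.06, -0.03], [-0.1865, -0.06, -0.05], [-0.1865, -0.06, -0.065], [-0.1865, -0.06, -0.07], [-0.1865, -0.06, -0.07]], yaw=[0, 0, 0, 0, 0, 0, 0, 0, 0, 0])

```text
time: 12.05
tcp_pos: [0.4467, -0.1011, 0.0903]
ee_rot: [0.0, 0.998, -0.071, -0.001]
force: [-0.9, 0.7, 0.7]
finger_gap: 0.0445
```

```bash
python3 look.py g wrist
```

```text
12.05 [ 0.4467 -0.1011  0.0903] [ 0.     0.998 -0.071 -0.001] 0.0445 [-0.9  0.7  0.7]
```

View pics/g_wrist.png

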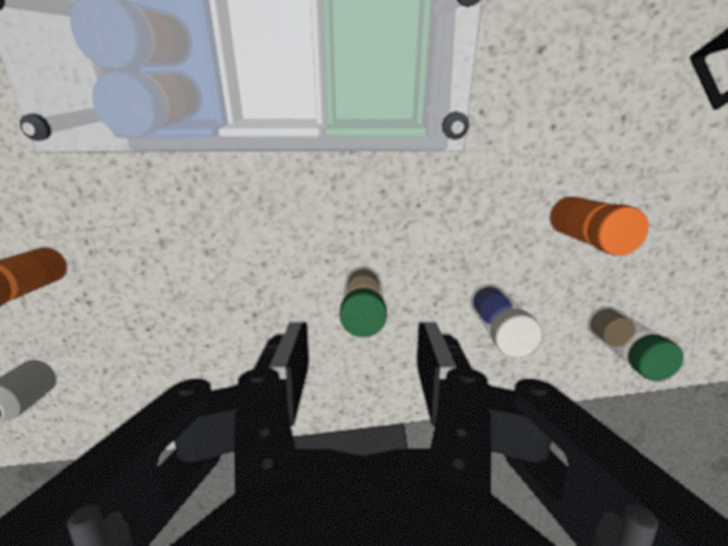

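apply_moves(jaw=[0.045, 0.045, 0.045, 0.045, 0.045, 0.02, 0.02, 0.02, 0.02, 0.02, 0.02], slide=[[0, 0, -0.015], [0, 0, -0.03], [0, 0, -0.042], [0, 0, -0.049], [0, 0, -0.049], [0, 0, -0.049], [0, 0, -0.049], [0, 0, -0.049], [0, 0, -0.049], [0, 0, -0.049], [0, 0, -0.049]], yaw=[0, 0, 0, 0, 0, 0, 0, 0, 0, 0, 0])

```text
time: 13.02
tcp_pos: [0.4483, -0.1009, 0.043]
ee_rot: [-0.0, 0.998, -0.07, 0.001]
force: [0.3, -0.2, 6.8]
finger_gap: 0.0223
```

apply_moves(jaw=[0.02, 0.02, 0.02, 0.02, 0.02, 0.02, 0.02, 0.02, 0.02, 0.02, 0.02, 0.02], slide=[[0, 0, 0.015], [0, 0, 0.045], [0, 0, 0.08], [0, 0, 0.11], [0.02, -0.01, 0.128], [0.05, -0.015, 0.13], [0.08, -0.02, 0.13], [0.115, -0.025, 0.13], [0.145, -0.03, 0.13], [0.165, -0.031, 0.125], [0.1735, -0.031, 0.11], [0.1735, -0.031, 0.1]], yaw=[0, 0, 0, 0, 0, 0, 0, 0, 0, 0, 0, 0])

```text
time: 14.02
tcp_pos: [0.6222, -0.1321, 0.1404]
ee_rot: [-0.0, 0.997, -0.071, -0.001]
force: [-1.7, -1.0, -0.3]
finger_gap: 0.0226
```

```bash
python3 look.py h side scene
```

```text
14.0167 [ 0.6222 -0.1321  0.1404] [-0.     0.997 -0.071 -0.001] 0.0226 [-1.7 -1.  -0.3]
```

View pics/h_side.png

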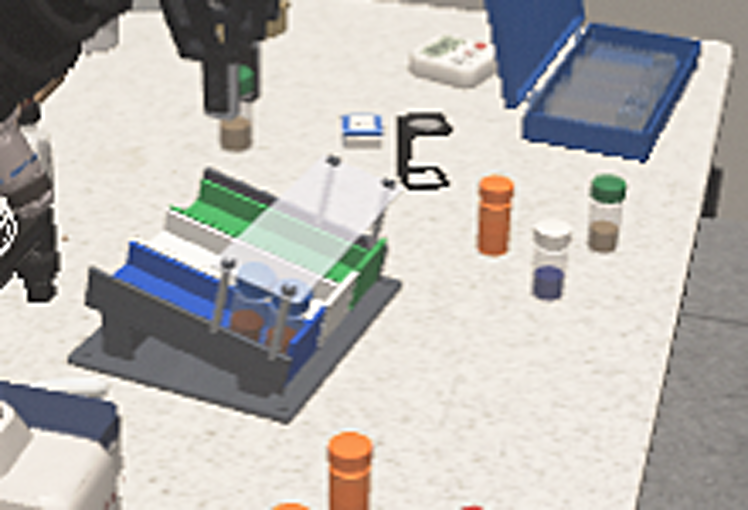

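View pics/h_scene.png

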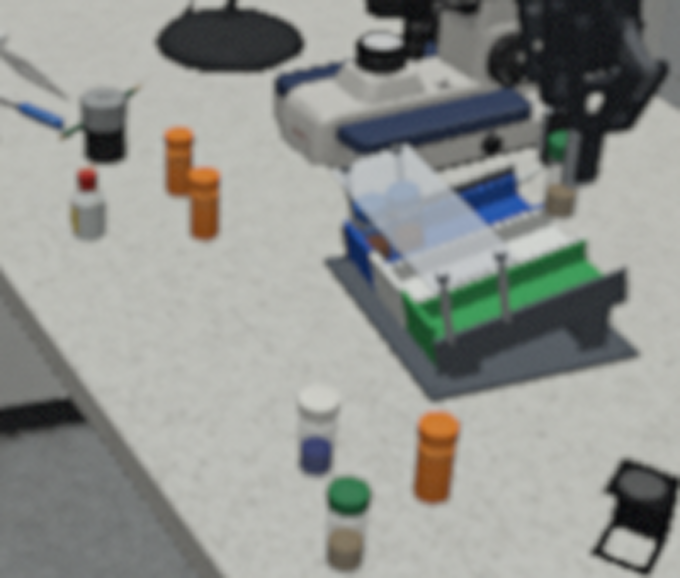

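apply_moves(jaw=[0.02, 0.02, 0.02, 0.02, 0.02, 0.02, 0.02, 0.02], slide=[[0, 0, -0.015], [0, 0, -0.03], [0, 0, -0.042], [0, 0, -0.05], [0, 0, -0.056], [0, 0, -0.06], [0, 0, -0.061], [0, 0, -0.061]], yaw=[0, 0, 0, 0, 0, 0, 0, 0])

```text
time: 14.78
tcp_pos: [0.6211, -0.132, 0.0815]
ee_rot: [0.0, 0.998, -0.071, 0.0]
force: [0.8, 1.0, -0.7]
finger_gap: 0.0224
```

```bash
python3 look.py i side scene
```

```text
14.7833 [ 0.6211 -0.132   0.0815] [ 0.     0.998 -0.071  0.   ] 0.0224 [ 0.8  1.  -0.7]
```

View pics/i_side.png

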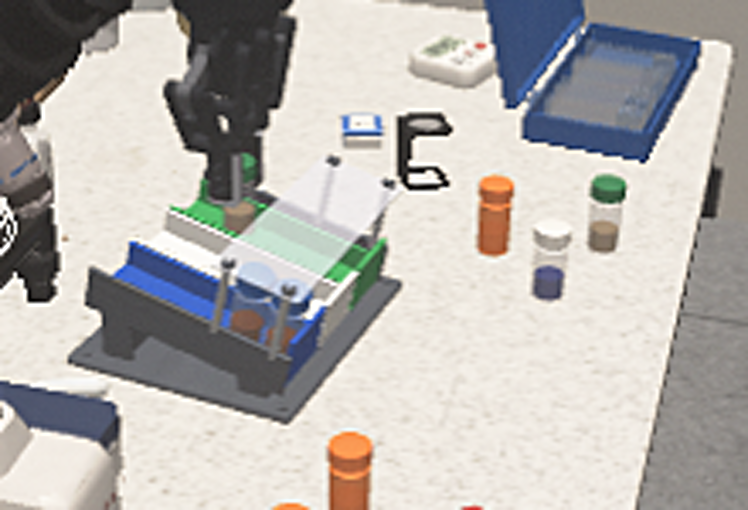

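View pics/i_scene.png

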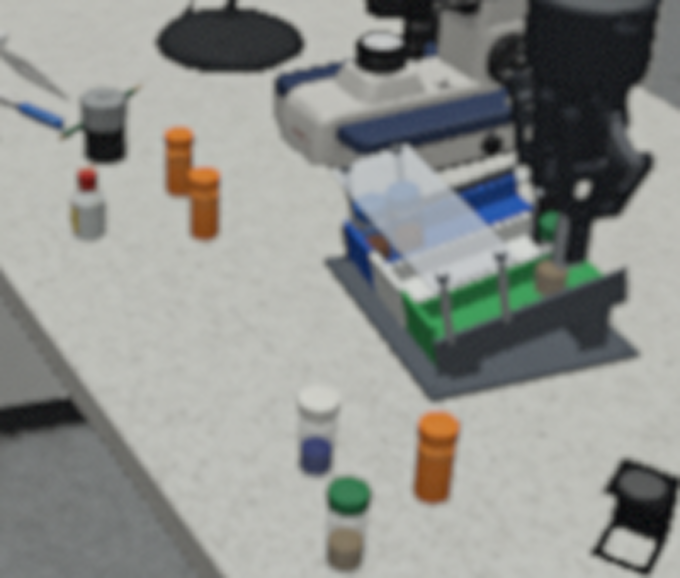

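In the green gutter; the brown base sits at about (550,278) in the scene crop, between the walls. Releasing now.

apply_moves(jaw=[0.024, 0.028, 0.034, 0.04, 0.04, 0.04, 0.04, 0.04, 0.04, 0.04, 0.04, 0.04], slide=[[0, 0, 0], [0, 0, 0], [0, 0, 0], [0, 0, 0], [0, 0, 0], [0, 0, 0], [0, 0, 0], [0, 0, 0], [0, 0, 0], [0, 0, 0.02], [0, 0, 0.05], [0, 0, 0.08]], yaw=[0, 0, 0, 0, 0, 0, 0, 0, 0, 0, 0, 0])

```text
time: 15.88
tcp_pos: [0.6202, -0.132, 0.1613]
ee_rot: [0.0, 0.998, -0.071, -0.001]
force: [1.1, -0.2, 0.5]
finger_gap: 0.04
```

```bash
python3 look.py j side
```

```text
15.8833 [ 0.6202 -0.132   0.1613] [ 0.     0.998 -0.071 -0.001] 0.04 [ 1.1 -0.2  0.5]
```

View pics/j_side.png

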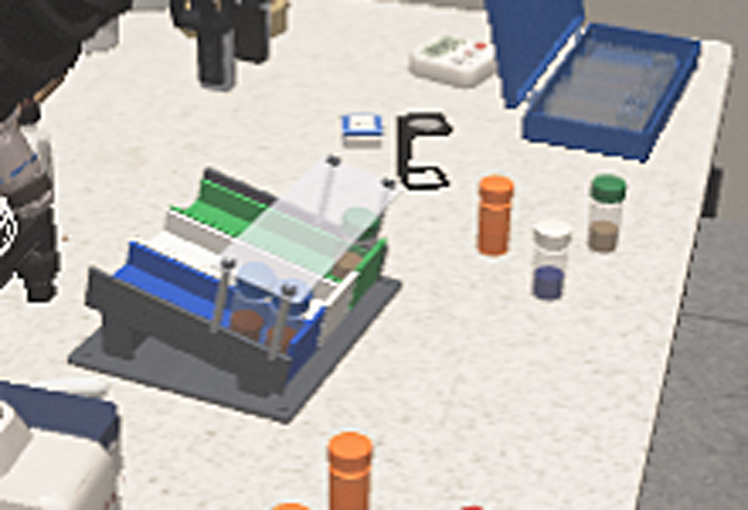

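Run:
```python
from h import *
addw("w","g.pkl");print(onz("w",(518/1.3,333/1.3),.05),onz("w",(656/1.3,358/1.3),.05))
```

```text
[ 0.42740633 -0.17559264  0.05      ] [ 0.40291461 -0.24538063  0.05      ]
```

apply_moves(jaw=[0.045, 0.045, 0.045, 0.045, 0.045, 0.045, 0.045, 0.045, 0.045, 0.045], slide=[[-0.03, -0.005, 0.005], [-0.065, -0.01, 0.005], [-0.1, -0.02, 0.005], [-0.135, -0.03, 0], [-0.165, -0.04, -0.01], [-0.195, -0.043, -0.03], [-0.195, -0.043, -0.05], [-0.195, -0.043, -0.065], [-0.195, -0.043, -0.07], [-0.195, -0.043, -0.07]], yaw=[0, 0, 0, 0, 0, 0, 0, 0, 0, 0])

```text
time: 16.77
tcp_pos: [0.4254, -0.175, 0.0905]
ee_rot: [0.0, 0.998, -0.071, -0.001]
force: [-0.9, -0.3, 1.3]
finger_gap: 0.0449
```

```bash
python3 look.py k wrist
```

```text
16.7667 [ 0.4254 -0.175   0.0905] [ 0.     0.998 -0.071 -0.001] 0.0449 [-0.9 -0.3  1.3]
```

View pics/k_wrist.png

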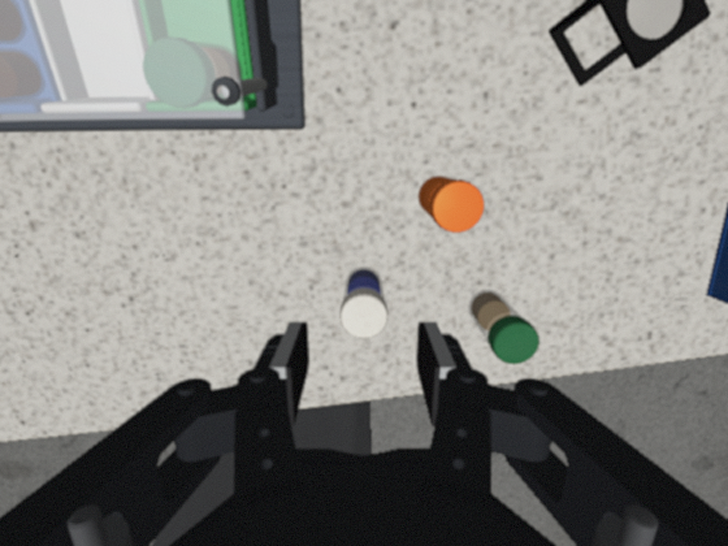

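apply_moves(jaw=[0.045, 0.045, 0.045, 0.045, 0.045, 0.02, 0.02, 0.02, 0.02, 0.02, 0.02], slide=[[0, 0, -0.015], [0, 0, -0.03], [0, 0, -0.042], [0, 0, -0.049], [0, 0, -0.049], [0, 0, -0.049], [0, 0, -0.049], [0, 0, -0.049], [0, 0, -0.049], [0, 0, -0.049], [0, 0, -0.049]], yaw=[0, 0, 0, 0, 0, 0, 0, 0, 0, 0, 0])

```text
time: 17.73
tcp_pos: [0.4268, -0.1751, 0.043]
ee_rot: [0.0, 0.998, -0.07, 0.001]
force: [-0.0, 0.2, 6.4]
finger_gap: 0.0223
```

apply_moves(jaw=[0.02, 0.02, 0.02, 0.02, 0.02, 0.02, 0.02, 0.02, 0.02, 0.02, 0.02, 0.02], slide=[[0, 0, 0.015], [0, 0, 0.045], [0, 0, 0.08], [0.01, 0.01, 0.11], [0.04, 0.03, 0.128], [0.07, 0.05, 0.13], [0.1, 0.07, 0.13], [0.13, 0.085, 0.13], [0.165, 0.0885, 0.13], [0.195, 0.0885, 0.125], [0.2015, 0.0885, 0.11], [0.2015, 0.0885, 0.1]], yaw=[0, 0, 0, 0, 0, 0, 0, 0, 0, 0, 0, 0])

```text
time: 18.73
tcp_pos: [0.6288, -0.0861, 0.1403]
ee_rot: [0.0, 0.998, -0.071, -0.001]
force: [-0.5, -0.2, -0.8]
finger_gap: 0.0223
```

```bash
python3 look.py l side
```

```text
18.7333 [ 0.6288 -0.0861  0.1403] [ 0.     0.998 -0.071 -0.001] 0.0223 [-0.5 -0.2 -0.8]
```

View pics/l_side.png

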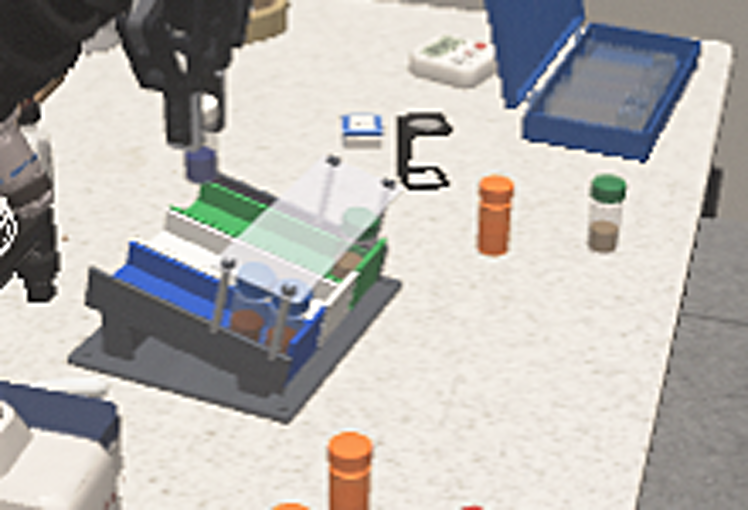

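apply_moves(jaw=[0.02, 0.02, 0.02, 0.02, 0.02, 0.02, 0.02, 0.02, 0.024, 0.028, 0.034, 0.04], slide=[[0, 0, -0.015], [0, 0, -0.03], [0, 0, -0.042], [0, 0, -0.05], [0, 0, -0.056], [0, 0, -0.06], [0, 0, -0.061], [0, 0, -0.061], [0, 0, -0.061], [0, 0, -0.061], [0, 0, -0.061], [0, 0, -0.061]], yaw=[0, 0, 0, 0, 0, 0, 0, 0, 0, 0, 0, 0])

```text
time: 19.78
tcp_pos: [0.6277, -0.0865, 0.0817]
ee_rot: [-0.0, 0.998, -0.071, 0.0]
force: [-1.1, -1.2, 0.0]
finger_gap: 0.04
```

apply_moves(jaw=[0.04, 0.04, 0.04, 0.04, 0.04, 0.04, 0.04, 0.04, 0.04], slide=[[0, 0, 0], [0, 0, 0], [0, 0, 0], [0, 0, 0], [0, 0, 0], [0, 0, 0], [0, 0, 0.02], [0, 0, 0.05], [0, 0, 0.08]], yaw=[0, 0, 0, 0, 0, 0, 0, 0, 0])

```text
time: 20.53
tcp_pos: [0.6267, -0.0866, 0.1612]
ee_rot: [0.0, 0.998, -0.071, -0.001]
force: [0.7, -0.3, 0.7]
finger_gap: 0.0398
```

```bash
python3 look.py m side
```

```text
20.5333 [ 0.6267 -0.0866  0.1612] [ 0.     0.998 -0.071 -0.001] 0.0398 [ 0.7 -0.3  0.7]
```

View pics/m_side.png

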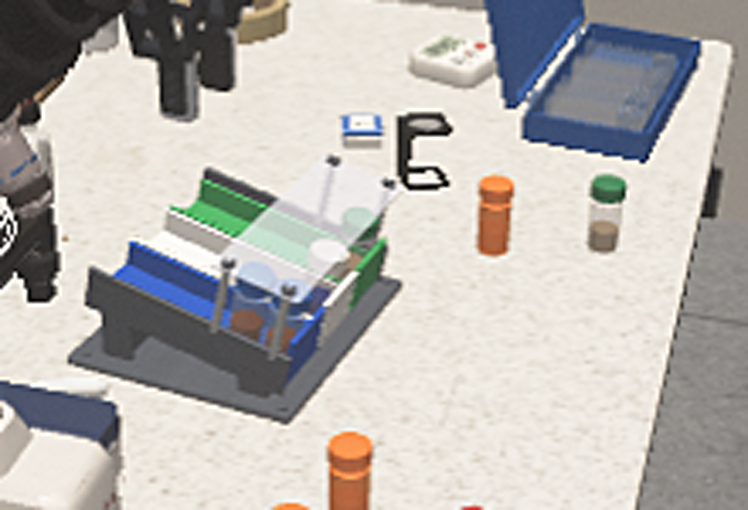

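apply_moves(jaw=[0.045, 0.045, 0.045, 0.045, 0.045, 0.045, 0.045, 0.045, 0.045, 0.045, 0.045, 0.045], slide=[[-0.03, -0.015, 0.005], [-0.06, -0.035, 0.005], [-0.09, -0.055, 0.005], [-0.12, -0.078, 0.005], [-0.15, -0.1, 0.005], [-0.18, -0.125, 0], [-0.21, -0.148, -0.01], [-0.2265, -0.1605, -0.03], [-0.2265, -0.1605, -0.05], [-0.2265, -0.1605, -0.065], [-0.2265, -0.1605, -0.07], [-0.2265, -0.1605, -0.07]], yaw=[0, 0, 0, 0, 0, 0, 0, 0, 0, 0, 0, 0])

```text
time: 21.58
tcp_pos: [0.4002, -0.247, 0.0903]
ee_rot: [-0.0, 0.997, -0.071, -0.001]
force: [0.2, 0.1, 0.7]
finger_gap: 0.0451
```

```bash
python3 look.py n wrist
```

```text
21.5833 [ 0.4002 -0.247   0.0903] [-0.     0.997 -0.071 -0.001] 0.0451 [0.2 0.1 0.7]
```

View pics/n_wrist.png

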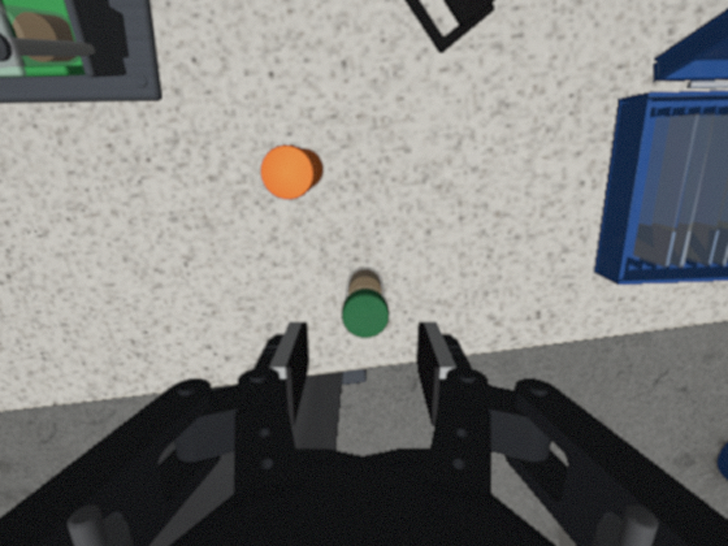

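apply_moves(jaw=[0.045, 0.045, 0.045, 0.045, 0.045, 0.02, 0.02, 0.02, 0.02, 0.02, 0.02], slide=[[0, 0, -0.015], [0, 0, -0.03], [0, 0, -0.042], [0, 0, -0.049], [0, 0, -0.049], [0, 0, -0.049], [0, 0, -0.049], [0, 0, -0.049], [0, 0, -0.049], [0, 0, -0.049], [0, 0, -0.049]], yaw=[0, 0, 0, 0, 0, 0, 0, 0, 0, 0, 0])

```text
time: 22.55
tcp_pos: [0.4018, -0.2472, 0.0431]
ee_rot: [0.0, 0.998, -0.07, 0.001]
force: [-0.3, 0.1, 6.3]
finger_gap: 0.0226
```

apply_moves(jaw=[0.02, 0.02, 0.02, 0.02, 0.02, 0.02, 0.02, 0.02, 0.02, 0.02, 0.02, 0.02], slide=[[0, 0, 0.015], [0, 0, 0.045], [0, 0, 0.08], [0.01, 0.01, 0.11], [0.04, 0.025, 0.128], [0.07, 0.04, 0.13], [0.1, 0.06, 0.13], [0.135, 0.08, 0.13], [0.17, 0.095, 0.13], [0.2, 0.11, 0.13], [0.22, 0.115, 0.115], [0.22, 0.115, 0.1]], yaw=[0, 0, 0, 0, 0, 0, 0, 0, 0, 0, 0, 0])

```text
time: 23.55
tcp_pos: [0.6251, -0.1304, 0.1419]
ee_rot: [0.0, 0.998, -0.069, 0.001]
force: [0.3, -0.1, -0.5]
finger_gap: 0.0221
```

```bash
python3 look.py o side
```

```text
23.55 [ 0.6251 -0.1304  0.1419] [ 0.     0.998 -0.069  0.001] 0.0221 [ 0.3 -0.1 -0.5]
```

View pics/o_side.png

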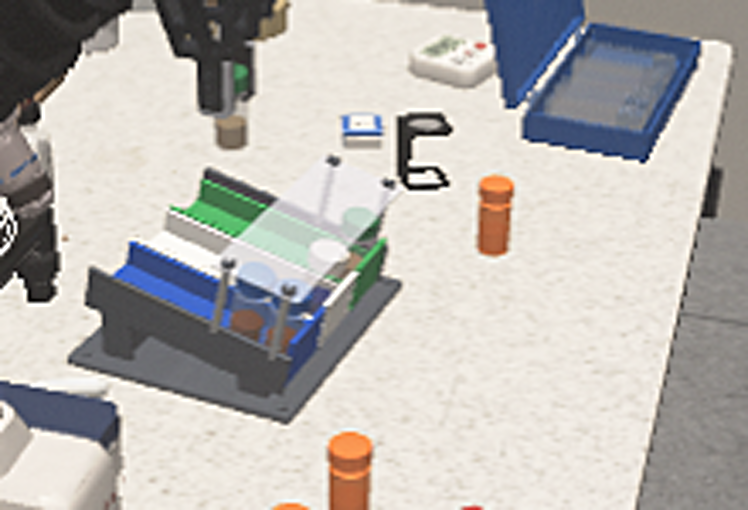

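apply_moves(jaw=[0.02, 0.02, 0.02, 0.02, 0.02, 0.02, 0.02, 0.02, 0.024, 0.028, 0.034, 0.04], slide=[[0, 0, -0.015], [0, 0, -0.03], [0, 0, -0.042], [0, 0, -0.05], [0, 0, -0.056], [0, 0, -0.06], [0, 0, -0.061], [0, 0, -0.061], [0, 0, -0.061], [0, 0, -0.061], [0, 0, -0.061], [0, 0, -0.061]], yaw=[0, 0, 0, 0, 0, 0, 0, 0, 0, 0, 0, 0])

```text
time: 24.6
tcp_pos: [0.6212, -0.132, 0.0817]
ee_rot: [-0.0, 0.998, -0.071, 0.0]
force: [-0.2, 0.7, -0.3]
finger_gap: 0.0397
```

apply_moves(jaw=[0.04, 0.04, 0.04, 0.04, 0.04, 0.04, 0.04, 0.04, 0.04, 0.04, 0.04, 0.04], slide=[[0, 0, 0], [0, 0, 0], [0, 0, 0], [0, 0, 0], [0, 0, 0], [0, 0, 0], [0, 0, 0.02], [0, 0, 0.05], [0, 0, 0.08], [0, 0, 0.11], [0, 0, 0.14], [0, 0, 0.14]], yaw=[0, 0, 0, 0, 0, 0, 0, 0, 0, 0, 0, 0])

```text
time: 25.6
tcp_pos: [0.624, -0.1325, 0.2285]
ee_rot: [0.0, 0.998, -0.07, 0.005]
force: [0.4, 0.8, 0.7]
finger_gap: 0.0399
```

apply_moves(jaw=[0.04, 0.04, 0.04, 0.04, 0.04, 0.04, 0.04, 0.04], slide=[[-0.02, -0.02, 0], [-0.05, -0.05, 0], [-0.08, -0.08, 0], [-0.11, -0.1, 0], [-0.13, -0.12, 0], [-0.14, -0.13, 0], [-0.14, -0.13, 0], [-0.14, -0.13, 0]], yaw=[0, 0, 0, 0, 0, 0, 0, 0])

```text
time: 26.27
tcp_pos: [0.4809, -0.2625, 0.2215]
ee_rot: [0.0, 0.997, -0.071, 0.0]
force: [0.3, 0.6, 1.1]
finger_gap: 0.0402
```

```bash
python3 look.py p side scene
```

```text
26.2667 [ 0.4809 -0.2625  0.2215] [ 0.     0.997 -0.071  0.   ] 0.0402 [0.3 0.6 1.1]
```

View pics/p_side.png

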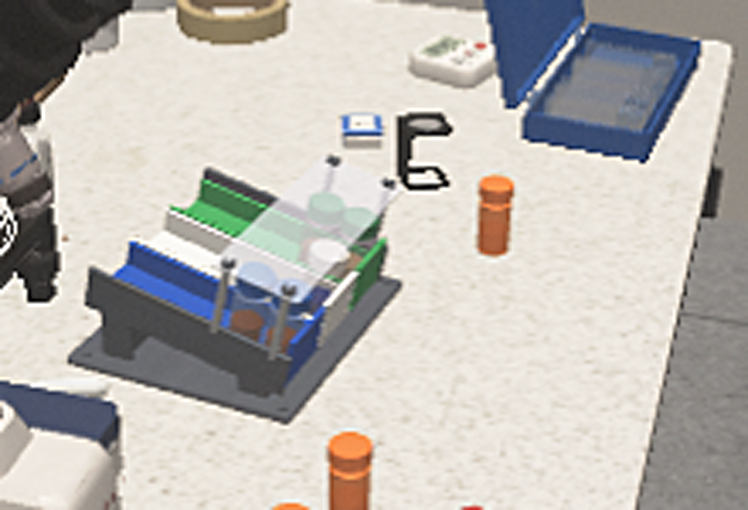

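View pics/p_scene.png

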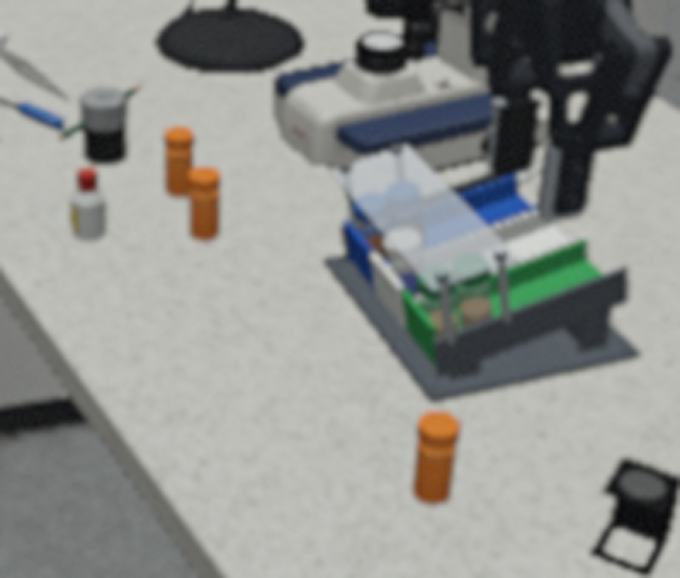

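All five vials are under the guard, upright, each in the gutter of its colour: blue caps at (257,280) and (290,297), white at (327,255), green at (325,208) and (358,222) in the side crop. The oil bottle, can and orange vials haven't moved, and the arm is clear.

```bash
python3 -c "
from bench import robot
print(robot.get_state()['qd'].round(3));print(robot.close_job())"
```

```text
[ 0.011  0.008  0.002  0.001 -0.001  0.002]
the job is handed in; nothing more can be done
None
```

All five vials are in the sloped stand, and the job was handed in at about 26 s of the 102 s allowed. I set each one upright in the open end of its colour's gutter at about s = 90 mm and let it slide down. There are two in the blue gutter, one in the white and two in the green.

- **Final pictures:** The last side and scene pictures show every vial upright under the guard, against the stop or the vial in front. The oil bottle, the black can and the orange look-alikes stand where they were. The gripper was open and clear of everything at hand-in.
- **Forces:** The highest force I read was about 7 N, while the fingers closed on a vial.
- **Disagreements:** The gripper read an opening of about 22.3 mm on the 24 mm caps, so it may have held the body instead; every grasp still held firmly. My fit of the stand came out about 2.7 mm low in height, so I used the given heights and every placing went well. I judged the resting positions by eye and did not measure how far up the slope each vial came to rest.

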